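# Return mixed pipe fittings to their picking bins

## Task

Put the five loose fittings from the green mat back into stock, each kind in the bin that holds its like: both grey elbows in the blue bin, both black tees in the yellow bin and the brass valve in the red bin. Set them down, do not drop them, so that each lies flat on the clear floor of its bin in front of the stock, none on top of another, the valve with its red handle up. Leave the blue spool of tape and the tin of paste where they are.

Things in the scene. Friction and masses are not known exactly. Their poses are not given: they have to be found in the camera images.
- elbow_1: Loose grey 90-degree pipe elbow: two legs, along its +x and +y, each 28 mm from origin to mouth; the round corner reaches 14.5 mm the other way (42.5 mm over x or y). Legs 26 mm thick, 29 at the mouth beads; 90 g. Origin: leg axes' crossing, 14.5 mm above what it lies on; z up. Lies flat on a 3 mm green mat on the counter.
- elbow_2: The second elbow. Loose grey 90-degree pipe elbow: two legs, along its +x and +y, each 28 mm from origin to mouth; the round corner reaches 14.5 mm the other way (42.5 mm over x or y). Legs 26 mm thick, 29 at the mouth beads; 90 g. Origin: leg axes' crossing, 14.5 mm above what it lies on; z up. Lies flat on a 3 mm green mat on the counter.
- tee_1: Loose black pipe tee: run along its y, 28 mm each way from the origin; branch along +x, 28 mm to its mouth; the run's back is at x = -13 mm (about 42 mm over x). Legs 26 mm thick, 29 at the mouth beads; 125 g. Origin: leg axes' crossing, 14.5 mm above what it lies on; z up. Lies flat on a 3 mm green mat on the counter.
- tee_2: The second tee. Loose black pipe tee: run along its y, 28 mm each way from the origin; branch along +x, 28 mm to its mouth; the run's back is at x = -13 mm (about 42 mm over x). Legs 26 mm thick, 29 at the mouth beads; 125 g. Origin: leg axes' crossing, 14.5 mm above what it lies on; z up. Lies flat on a 3 mm green mat on the counter.
- valve: Loose brass ball valve, red wing handle on top. Pipe axis along its x, 58 mm long: round middle 28.6 mm thick, 34 long; hexagon ends 29 across flats, 33.5 over y. Handle along x, 55 long, 7 wide (boss 18), top 40 mm above the origin; 200 g. Origin: on the pipe axis at mid-length, 14.5 mm above what it stands on; z up. Stands on a 3 mm green mat on the counter.
- bin_elbows: Fixed blue open-top picking bin, 230 (x) x 160 (y) mm. Origin: centre of its underside; x to its back, z up. Floor and walls 4 mm thick. Front wall (x = -115) 45 high; sides 45 high up to x = +12, sloping to 110 at x = +70; back 110 high. Three elbows (fixed stock, 29 high) lie in its back from x = +30; the floor in front, x -111 to +30, y -76 to +76, is clear.
- bin_tees: Fixed yellow open-top picking bin, 230 (x) x 160 (y) mm. Origin: centre of its underside; x to its back, z up. Floor and walls 4 mm thick. Front wall (x = -115) 45 high; sides 45 high up to x = +12, sloping to 110 at x = +70; back 110 high. Two tees (fixed stock, 29 high) lie in its back from x = +30; the floor in front, x -111 to +30, y -76 to +76, is clear.
- bin_valves: Fixed red open-top picking bin, 230 (x) x 160 (y) mm. Origin: centre of its underside; x to its back, z up. Floor and walls 4 mm thick. Front wall (x = -115) 45 high; sides 45 high up to x = +12, sloping to 110 at x = +70; back 110 high. Three valves (fixed stock, 55 high) lie in its back from x = +30; the floor in front, x -111 to +30, y -76 to +76, is clear.
- tape: Bystander: spool of white thread tape, its flanges blue (a blue disc from above), 53 mm diameter, 13 mm high, lying on the counter beside the bins. Origin: centre of its underside.
- paste: Bystander: round white-lidded tin of jointing paste, 68 mm diameter, 62 mm high, standing on the counter beside the bins. Origin: centre of its underside.
Things that resemble listed ones, but are neither listed nor needed, are in the scene too. Leave any turquoise look-alike of the tee_2 alone.

How it is judged:
At the end, for the whole second after the job is handed in: Both elbows in the blue bin, both tees in the yellow bin, the valve in the red bin: each inside the walls, its axis 10 to 26 mm above the bin's underside (18.5 when it lies on the floor), its z within 0.2 rad of vertical (elbows and tees either way up, the valve handle up), all at rest (x of elbow_1 in the frame of bin_elbows between -0.111 and 0.111 m and y of elbow_1 in the frame of bin_elbows between -0.076 and 0.076 m and z of elbow_1 in the frame of bin_elbows between 0.01 and 0.026 m and linear speed of each of elbow_1, elbow_2, tee_1, tee_2, valve below 0.02 m/s and angular speed of each of elbow_1, elbow_2, tee_1, tee_2, valve below 0.3 rad/s and (angle between elbow_1's own z axis and vertical below 0.2 rad or angle between elbow_1's own z axis and vertical above 2.94 rad) and x of elbow_2 in the frame of bin_elbows between -0.111 and 0.111 m and y of elbow_2 in the frame of bin_elbows between -0.076 and 0.076 m and z of elbow_2 in the frame of bin_elbows between 0.01 and 0.026 m and (angle between elbow_2's own z axis and vertical below 0.2 rad or angle between elbow_2's own z axis and vertical above 2.94 rad) and x of tee_1 in the frame of bin_tees between -0.111 and 0.111 m and y of tee_1 in the frame of bin_tees between -0.076 and 0.076 m and z of tee_1 in the frame of bin_tees between 0.01 and 0.026 m and (angle between tee_1's own z axis and vertical below 0.2 rad or angle between tee_1's own z axis and vertical above 2.94 rad) and x of tee_2 in the frame of bin_tees between -0.111 and 0.111 m and y of tee_2 in the frame of bin_tees between -0.076 and 0.076 m and z of tee_2 in the frame of bin_tees between 0.01 and 0.026 m and (angle between tee_2's own z axis and vertical below 0.2 rad or angle between tee_2's own z axis and vertical above 2.94 rad) and x of valve in the frame of bin_valves between -0.111 and 0.111 m and y of valve in the frame of bin_valves between -0.076 and 0.076 m and z of valve in the frame of bin_valves between 0.01 and 0.026 m and angle between valve's own z axis and vertical below 0.2 rad); the robot touches nothing.
It fails at once if a fitting is dropped or thrown into its bin (faster than 0.8 m/s within or just above the bin) ((horizontal distance between elbow_1 and bin_elbows below 0.12 m and height (world z) of elbow_1 below 0.08 m and linear speed of elbow_1 above 0.8 m/s) or (horizontal distance between elbow_2 and bin_elbows below 0.12 m and height (world z) of elbow_2 below 0.08 m and linear speed of elbow_2 above 0.8 m/s) or (horizontal distance between tee_1 and bin_tees below 0.12 m and height (world z) of tee_1 below 0.08 m and linear speed of tee_1 above 0.8 m/s) or (horizontal distance between tee_2 and bin_tees below 0.12 m and height (world z) of tee_2 below 0.08 m and linear speed of tee_2 above 0.8 m/s) or (horizontal distance between valve and bin_valves below 0.12 m and height (world z) of valve below 0.08 m and linear speed of valve above 0.8 m/s)).
It fails at once if the spool of tape is moved by more than 25 mm (distance of tape from where it was at the start of the episode above 0.025 m).
It fails at once if the tin of paste is moved by more than 25 mm (distance of paste from where it was at the start of the episode above 0.025 m).
It also fails if it takes over 122 s, if anything falls off the work surface, if the arm or the gripper's body presses on something with over 40 N, if the wrist force passes 120 N, or if a joint passes its speed limit or range.

## Robot

A 6-joint arm with a two-finger parallel gripper is mounted at the origin on the work surface. World frame = base frame: x ahead of the robot, y to its left, z up, the work surface at z = 0. Lengths are in m, angles in rad, forces in N, time in s.
With the tool pointing down it reaches from about 0.325 to 0.775 m from the base axis. Payload 9.3 kg.
Tool frame: the origin (TCP) lies at the very end of the fingers, on their centre line; the grasp point (between the pads) lies 19 mm behind it; z points along the fingers, y is the line along which they close (so a half turn about z gives the same grasp; the last joint's range is limited). The gripper opens to 85 mm and grips with 20 to 120 N. Pads are 22 mm wide; open, the fingers measure 114 mm over their backs; the gripper's body (76 mm by 85 mm) begins 54 mm behind the grasp point. The pads swing forward as they close: fully open they stand 13 mm farther back than shut.
Start: joints at [-1.409, 0.259, 0.021, 1.334, 0, 1.418], TCP at [0.17, -0.523, 0.204] pointing down, gripper open.
Joint ranges: [-3.04, 3.04], [-0.91, 1.82], [-1.04, 1.36], [-1.92, 1.95], [-1.52, 1.45], [-3.14, 3.14]. Speed limits (rad/s): [2.22, 2.22, 2.79, 3.14, 3.14, 3.14].

## Interface

Orientations are given as a rotation vector (axis times angle).
In Python, from station import robot gives the robot as it stands.
- The arm moves only by the shell command python3 -m inch 'ROWS'. ROWS is JSON, one flat list of numbers, 7 for each row, row after row: the shift along the tool's x, y, z in mm, then the turn, a rotation vector about the tool's x, y, z in degrees, then the opening in per cent of the stroke, from 0 (shut) to 100 (fully open). A call has 1 to 8 rows; each row is the pose to reach, as a shift and turn from the pose commanded when the call began, along the tool's axes at that moment; what a row does not reach only later rows make up. A row lasts 1/10 s, in which the tool goes at most 50 mm and 8.59 degrees, less where a joint would pass 70% of its speed; a pose out of reach is approached as far as the arm can. A call with a gripper value outside its range is refused whole. The fingers move at their own pace and stop on an object; the grip force is fixed at half the most. Time passes only in rows, so rows that repeat a pose let the fingers close. It gives the time, the measured TCP pose, the force, the opening and the grip force at its end, in the units of the state.
- robot.get_obs(): the state, without advancing time (a new reading comes with each control period).
- robot.camera(name): name is "side" or "top"; returns a dict with "pixels" (480x640x3 uint8, red, green, blue), "K" (3x3 intrinsics, pixels), "dist" ([k1, k2, p1, p2, k3] as OpenCV has them; the pictures are not rectified), "R" (3x3) and "t" (3): a world point X has camera coordinates R X + t. Camera axes: x right, y down, z forward; pixel columns grow to the right and rows downward; lengths in m; the calibration is good to about 2 mm. A picture is of the moment at which its call begins. There is no depth.
- robot.job_done(): hands the job in; it is judged then, once.
Trained networks look in the newest picture that a camera, given by its name, has taken for a name from the list of things; names that differ only in an ending like _2 or _b are one class to them, and where a whole thing is asked for, a point or a joint stands for the part that bears it (a point fixed in the world has none). Each returns a list of dicts, best first, with "score" (0 to 1); they miss things now and then, are a little off and sometimes report something else, mostly with a low value. They report only what shows in the picture. A call takes as long as a camera call. They do not tell look-alikes from the thing itself.
- robot.look_for(camera, label): "extent" ([left, top, width, height] in pixels, round what is visible of it).
The state is a dict: "t": time; "qpos": joint angles; "joint_velocities": joint speeds; "tau": joint torques, N m; "eef_pos": TCP position; "ee_rot": TCP orientation; "force": force on the tool from outside, world axes, zero at the start; "wrist_torque": the same for the moment, N m; "gripper_width": opening from 0.0 (shut) to 1.0 (fully open); "grasp_force": force on a finger pad.
Only numpy, scipy, OpenCV 4.12 (cv2) and the standard library are available. Lean on these libraries where they do the work, as an engineer would, in place of code of your own. Each camera call takes 0.05 s, during which the arm holds its last target. There are 200 camera calls.

## Working session

There is one attempt and no reset: what is moved stays moved. The work goes in short steps, Python scripts to look and compute and a shell command to move; the robot and the scene stay as the last step left them, time stands still between calls to the robot, and variables do not carry over. Pictures are saved under pics/ and viewed, at most 14 in all, crops included, and the job is handed in when it is done.

```bash
mkdir -p pics; ls; python3 - <<'E'
from station import robot
import cv2
for n in("top","side"):
    c=robot.camera(n); cv2.imwrite(f"pics/{n}0.png",cv2.cvtColor(c["pixels"],cv2.COLOR_RGB2BGR))
    print(n,c["K"],c["dist"],c["R"],c["t"])
    for l in("elbow_1","tee_1","valve","bin_elbows","bin_tees","bin_valves","tape","paste"):
        print(l,[( [round(v) for v in d["extent"]],round(d["score"],2)) for d in robot.look_for(n,l)])
o=robot.get_obs();print(o)
E
```

```text
pics
top [[516.62759545   0.         312.31731269]
 [  0.         516.62759545 241.06408119]
 [  0.           0.           1.        ]] [-0.01981833  0.          0.          0.          0.        ] [[-9.97169895e-04 -9.99962851e-01  8.56164150e-03]
 [-9.88701604e-01 -2.97470235e-04 -1.49896800e-01]
 [ 1.49893778e-01 -8.61438126e-03 -9.88664578e-01]] [0.00660495 0.48054212 1.10427772]
elbow_1 [([304, 251, 20, 24], 0.7), ([434, 245, 19, 22], 0.66), ([91, 208, 38, 34], 0.27)]
tee_1 [([236, 239, 29, 25], 0.82), ([203, 325, 24, 28], 0.62), ([368, 262, 28, 20], 0.59)]
valve [([177, 242, 25, 21], 0.95)]
bin_elbows [([168, 96, 92, 125], 0.57)]
bin_tees [([278, 92, 85, 120], 0.87)]
bin_valves [([382, 86, 89, 122], 0.81)]
tape [([501, 256, 28, 16], 0.74)]
paste [([90, 209, 40, 33], 0.95)]
side [[558.18788322   0.         321.97159694]
 [  0.         558.18788322 242.70718064]
 [  0.           0.           1.        ]] [-0.14463798  0.          0.          0.          0.        ] [[ 0.99796705 -0.06281533 -0.01077072]
 [-0.05055923 -0.67741838 -0.73385836]
 [ 0.03880127  0.73291102 -0.67921712]
[... 395 characters left out ...]
16, 125, 26, 32], 0.67)]
{'t': 0.9, 'qpos': array([-1.40859477e+00,  2.58591472e-01,  2.14812073e-02,  1.33369367e+00,
        2.42199436e-05,  1.41819136e+00]), 'joint_velocities': array([ 0.00018214,  0.00083995,  0.00017874, -0.0002205 , -0.00042097,
        0.00092399]), 'tau': array([ 1.19016040e-03, -5.55362356e+01,  3.44735062e+01,  1.16444018e-03,
       -2.19782764e-04,  1.42629554e-05]), 'eef_pos': array([ 0.17029686, -0.5229618 ,  0.20367595]), 'ee_rot': array([-3.10274760e+00, -4.92456322e-01, -3.79867365e-05]), 'force': array([0.22335346, 0.09953151, 0.22689411]), 'wrist_torque': array([0.0308599 , 0.00228198, 0.01394569]), 'grasp_force': 0.0, 'gripper_width': 0.998814935516518}
```

```bash
python3 - <<'E'
import cv2
t=cv2.imread("pics/top0.png")
cv2.imwrite("pics/topc.png",cv2.resize(t[80:380,80:560],(800,500),interpolation=cv2.INTER_CUBIC))
E
```

```text
(no output)
```

View pics/topc.png

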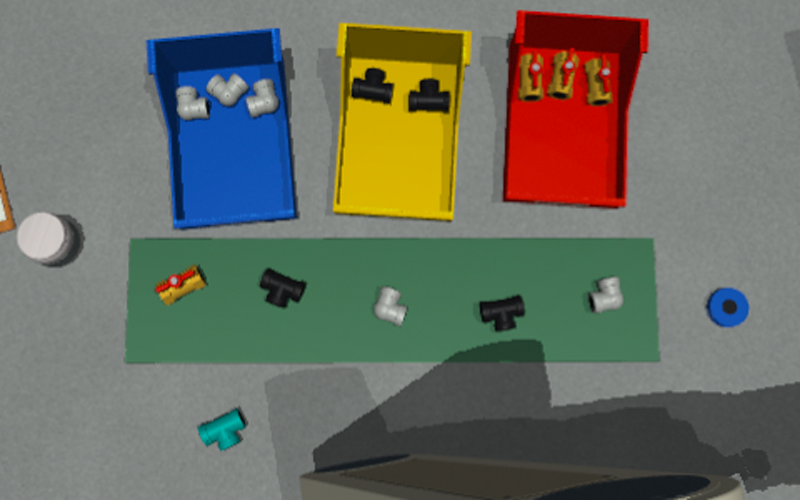

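View pics/side0.png

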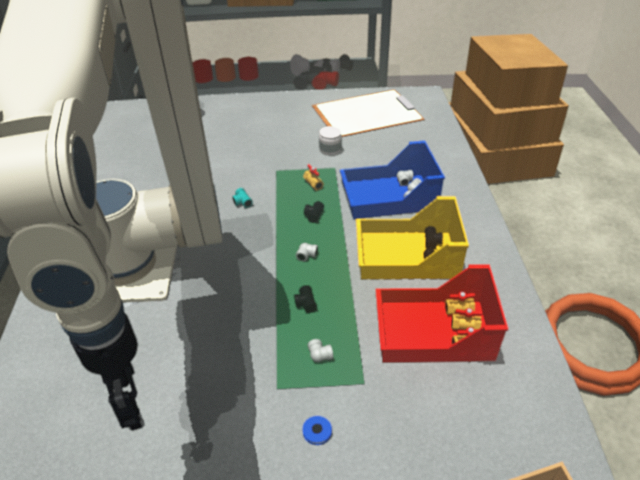

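The top view shows, in crop pixels, the valve at (181,284), tees at (282,288) and (502,311), and elbows at (390,305) and (606,295). The blue, yellow and red bins run left to right behind them. The turquoise look-alike is off the mat at (222,428). The side view agrees with this. Next I fit model silhouettes to get the poses.

```bash
cat > fit.py <<'E'
import numpy as np, cv2
from scipy.optimize import minimize
U=6
def box(x0,x1,y0,y1,z0,z1): return np.array([[x,y,z] for x in(x0,x1) for y in(y0,y1) for z in(z0,z1)],float)
def cyl(ax,a,b,r):
    th=np.linspace(0,2*np.pi,24,endpoint=False); o=[]
    for s in(a,b):
        for t in th:
            c,d=r*np.cos(t),r*np.sin(t); o.append([s,c,d] if ax=='x' else ([c,s,d] if ax=='y' else [c,d,s]))
    return np.array(o)
side=lambda y:np.array([[x,y+e,z] for x,z in((-115,0),(-115,45),(12,45),(70,110),(115,110),(115,0)) for e in(-2,2)],float)
M={'elbow':[cyl('x',0,28,13),cyl('y',0,28,13),cyl('x',22,28,14.5),cyl('y',22,28,14.5),cyl('z',-10,10,14)],
 'tee':[cyl('y',-28,28,13),cyl('x',0,28,13),cyl('x',22,28,14.5),cyl('y',22,28,14.5),cyl('y',-28,-22,14.5)],
 'valve':[cyl('x',-17,17,14.3),box(-29,-17,-16,16,-12,12),box(17,29,-16,16,-12,12),box(-27.5,27.5,-3.5,3.5,34,40),cyl('z',14,38,8)],
 'bin':[box(-115,115,-80,80,0,4),box(-115,-111,-80,80,0,45),box(111,115,-80,80,0,110),side(78),side(-78)]}
def render(kind,p,z,c,roi):
    x0,y0,w,h=roi; im=np.zeros((h*U,w*U),np.uint8); cs,sn=np.cos(p[2]),np.sin(p[2])
    for P in M[kind]:
        P=P/1000; W=np.c_[cs*P[:,0]-sn*P[:,1]+p[0],sn*P[:,0]+cs*P[:,1]+p[1],P[:,2]+z]
        q=cv2.projectPoints(W,cv2.Rodrigues(c["R"])[0],c["t"],c["K"],np.array(c["dist"]))[0][:,0]
        q=(q-[x0-.5,y0-.5])*U-.5
        cv2.fillConvexPoly(im,cv2.convexHull(np.round(q*16).astype(np.int32)),1,cv2.LINE_8,4)
    return im
def ray(u,v,z,c):
    d=cv2.undistortPoints(np.array([[[u,v]]],float),c["K"],np.array(c["dist"]))[0,0]
    C=-c["R"].T@c["t"]; r=c["R"].T@np.r_[d,1]; return C+r*(z-C[2])/r[2]
def fit(kind,z,c,roi,maskf,yaws):
    x0,y0,w,h=roi
    big=cv2.resize(c["pixels"][y0:y0+h,x0:x0+w],None,fx=U,fy=U,interpolation=cv2.INTER_CUBIC)
    m=maskf(cv2.cvtColor(big,cv2.COLOR_RGB2HSV).astype(int)).astype(np.uint8)
    cn=max(cv2.findContours(m,cv2.RETR_EXTERNAL,cv2.CHAIN_APPROX_NONE)[0],key=cv2.contourArea)
    m=cv2.drawContours(np.zeros_like(m),[cn],-1,1,-1)
    ys,xs=np.nonzero(m); g=ray(xs.mean()/U+x0-.5,ys.mean()/U+y0-.5,z+(.03 if kind=='bin' else 0),c)
    f=lambda p:1-(lambda r:(r&m).sum()/(r|m).sum())(render(kind,[p[0],p[1],p[2]/10],z,c,roi))
    best=None
    for yw in yaws:
        S=np.array([[g[0],g[1],yw*10]]*4); S[1,0]+=.008;S[2,1]+=.008;S[3,2]+=.3*10*.5
        S[:,2]*=1
        r=minimize(f,S[0],method='Nelder-Mead',options=dict(initial_simplex=S,maxiter=150,xatol=1e-4,fatol=1e-4))
        if best is None or r.fun<best.fun: best=r
    return np.r_[best.x[:2],best.x[2]/10],1-best.fun
notmat=lambda h:~((h[...,0]>50)&(h[...,0]<85)&(h[...,1]>70))
brass=lambda h:(h[...,1]>90)&((h[...,0]<35)|(h[...,0]>165))
hue=lambda a,b:(lambda h:(h[...,1]>120)&(((h[...,0]>=a)&(h[...,0]<=b)) if a<b else ((h[...,0]>=a)|(h[...,0]<=b))))
def pt(d,k): return d[k]
E
python3 - <<'E'
from station import robot
from fit import *
import json
c=robot.camera("top"); Y=np.arange(8)*np.pi/4
J={}
for n,k,roi,mf in (("elbowL",'elbow',(296,243,36,40),notmat),("elbowR",'elbow',(426,237,36,38),notmat),("teeL",'tee',(228,231,44,40),notmat),("teeR",'tee',(360,250,44,38),notmat),("valve",'valve',(168,230,42,40),brass)):
    p,s=fit(k,.0175,c,roi,mf,Y); J[n]=list(p); print(n,p.round(4),round(s,3))
for n,roi,mf in(("blue",(155,85,120,145),hue(100,130)),("yellow",(265,80,110,145),hue(20,35)),("red",(370,75,110,145),hue(170,6))):
    p,s=fit('bin',0.,c,roi,mf,[0]); J[n]=list(p); print(n,p.round(4),round(s,3))
json.dump(J,open("poses.json","w"))
im=c["pixels"][...,::-1].copy(); im=cv2.resize(im[80:300,160:480],None,fx=U,fy=U)
for n,p in J.items():
    k='bin' if n in('blue','yellow','red') else n.rstrip('LR')
    r=render(k,p,0 if k=='bin' else .0175,c,(160,80,320,220))
    cv2.drawContours(im,cv2.findContours(r,0,1)[0],-1,(255,0,255),3)
cv2.imwrite("pics/ov.png",cv2.resize(im,(800,550),interpolation=cv2.INTER_AREA))
E
```

```text
elbowL [0.4291 0.011  4.3493] 0.956
elbowR [ 0.4429 -0.2958  0.1918] 0.929
teeL [0.462  0.1471 2.7549] 0.852
teeR [ 0.4294 -0.1464  3.3091] 0.841
valve [0.462  0.2842 2.0608] 0.906
blue [0.6628 0.222  0.1013] 0.96
yellow [ 0.6727 -0.0082 -0.0662] 0.969
red [ 0.6909 -0.2397 -0.0699] 0.956
```

View pics/ov.png

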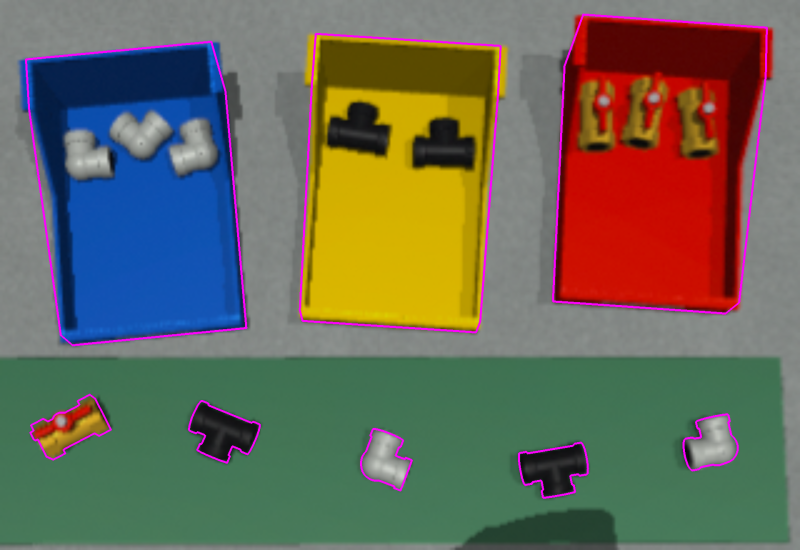

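The overlay outlines match all five fittings and the bins' front edges, and the yaws agree with the picture. Next is a planner that prints the shifts in tool axes.

```bash
cat > plan.py <<'E'
import sys,json,numpy as np
from scipy.spatial.transform import Rotation as Ro
from station import robot
J=json.load(open("poses.json"))
off={'elbowR':(.00675,.002,0),'elbowL':(.002,.00675,np.pi/2),'teeL':(.0073,0,0),'teeR':(.0073,0,0),'valve':(0,0,np.pi/2)}
def loc(p,x,y): c,s=np.cos(p[2]),np.sin(p[2]); return np.array([p[0]+c*x-s*y,p[1]+s*x+c*y])
w=lambda a:(a+np.pi/2)%np.pi-np.pi/2
def step(name,pos,phi,tp,tphi):
    y=np.array([np.cos(phi),np.sin(phi)]); x=np.array([-y[1],y[0]]); d=np.array(tp)-pos
    print(name,"shift mm",(np.array([d[:2]@x,d[:2]@y,-d[2]])*1000).round(1),"turn z deg",round(np.degrees(-w(tphi-phi)),1),"-> world",np.round(tp,3))
    return np.array(tp),phi+w(tphi-phi)
def plan(n,b,bx,by):
    o=robot.get_obs(); R=Ro.from_rotvec(o["ee_rot"]).as_matrix(); pos=o["eef_pos"]; phi=np.arctan2(R[1,1],R[0,1])
    print("t",round(o["t"],1),"pos",pos.round(4),"phi",round(phi,3),"tilt",R[:,2].round(3),"q",np.round(o["qpos"],2),"w",round(o["gripper_width"],2))
    a=off[n]; g=loc(J[n],a[0],a[1]); q=loc(J[b],bx,by)
    pos,phi=step("hover",pos,phi,[*g,.13],J[n][2]+a[2])
    pos,phi=step("down ",pos,phi,[*g,.004],phi)
    pos,phi=step("up   ",pos,phi,[*g,.13],phi)
    pos,phi=step("over ",pos,phi,[*q,.13],J[b][2])
    pos,phi=step("lower",pos,phi,[*q,.006],phi)
plan(sys.argv[1],sys.argv[2],float(sys.argv[3]),float(sys.argv[4]))
E
python3 plan.py elbowR blue -.045 -.038
```

```text
t 0.9 pos [ 0.1703 -0.523   0.2037] phi -1.256 tilt [ 0. -0. -1.] q [-1.41  0.26  0.02  1.33 -0.    1.42] w 1.0
hover shift mm [ 336.5 -132.7   73.7] turn z deg -83.0 -> world [ 0.449 -0.293  0.13 ]
down  shift mm [  0.   0. 126.] turn z deg -0.0 -> world [ 0.449 -0.293  0.004]
up    shift mm [   0.    0. -126.] turn z deg -0.0 -> world [ 0.449 -0.293  0.13 ]
over  shift mm [430.6 259.6  -0. ] turn z deg 5.2 -> world [0.622 0.18  0.13 ]
lower shift mm [  0.   0. 124.] turn z deg -0.0 -> world [0.622 0.18  0.006]
```

```bash
python3 -m inch '[336,-133,60,0,0,-83,100, 336,-133,60,0,0,-83,100, 336,-133,60,0,0,-83,100, 336,-133,60,0,0,-83,100, 336,-133,60,0,0,-83,100, 336,-133,60,0,0,-83,100, 336,-133,60,0,0,-83,100, 336,-133,60,0,0,-83,100]'; python3 plan.py elbowR blue -.045 -.038
```

```text
t: 1.75
eef_pos: [0.4509, -0.2893, 0.143]
ee_rot: [-2.272, -2.169, -0.001]
force: [-0.7, -0.6, 0.5]
gripper_width: 1.0
grasp_force: 0.0
t 1.8 pos [ 0.4509 -0.2893  0.143 ] phi -0.046 tilt [-0.     0.001 -1.   ] q [-0.73  0.26 -0.13  1.18  0.    0.89] w 1.0
hover shift mm [-3.4 -1.6 13. ] turn z deg -13.6 -> world [ 0.449 -0.293  0.13 ]
down  shift mm [  0.   0. 126.] turn z deg -0.0 -> world [ 0.449 -0.293  0.004]
up    shift mm [   0.    0. -126.] turn z deg -0.0 -> world [ 0.449 -0.293  0.13 ]
over  shift mm [430.6 259.6  -0. ] turn z deg 5.2 -> world [0.622 0.18  0.13 ]
lower shift mm [  0.   0. 124.] turn z deg -0.0 -> world [0.622 0.18  0.006]
```

```bash
python3 -m inch '[-3,-2,13,0,0,-14,100, -3,-2,13,0,0,-14,100, -3,-2,40,0,0,-14,100, -3,-2,70,0,0,-14,100, -3,-2,70,0,0,-14,100, -3,-2,70,0,0,-14,100]'; python3 plan.py elbowR blue -.045 -.038 | head -3
```

```text
t: 2.35
eef_pos: [0.4464, -0.2953, 0.074]
ee_rot: [-2.002, -2.42, -0.0]
force: [0.3, -1.0, 0.5]
gripper_width: 0.999
grasp_force: 0.0
t 2.4 pos [ 0.4464 -0.2953  0.074 ] phi 0.188 tilt [-0.001  0.001 -1.   ] q [-0.74  0.31 -0.26  1.01  0.    0.64] w 1.0
hover shift mm [  2.1   3.3 -56. ] turn z deg -0.2 -> world [ 0.449 -0.293  0.13 ]
down  shift mm [  0.   0. 126.] turn z deg -0.0 -> world [ 0.449 -0.293  0.004]
```

```bash
python3 -m inch '[2,3,25,0,0,0,100, 2,3,50,0,0,0,100, 2,3,62,0,0,0,100, 2,3,70,0,0,0,100, 2,3,70,0,0,0,100, 2,3,70,0,0,0,0, 2,3,70,0,0,0,0, 2,3,70,0,0,0,0]'; python3 -m inch '[0,0,0,0,0,0,0, 0,0,0,0,0,0,0, 0,0,0,0,0,0,0, 0,0,0,0,0,0,0]';  python3 -m inch '[0,0,-20,0,0,0,0, 0,0,-50,0,0,0,0, 0,0,-90,0,0,0,0, 0,0,-126,0,0,0,0, 0,0,-126,0,0,0,0, 0,0,-126,0,0,0,0]'; python3 plan.py elbowR blue -.045 -.038; python3 - <<'E'
from station import robot
import cv2
c=robot.camera("side"); cv2.imwrite("pics/s1.png",cv2.resize(c["pixels"][200:400,200:440,::-1],(720,600),interpolation=cv2.INTER_CUBIC))
E
```

```text
t: 3.15
eef_pos: [0.4493, -0.2932, 0.0044]
ee_rot: [2.002, 2.419, -0.0]
force: [-0.0, 0.1, 0.6]
gripper_width: 0.513
grasp_force: 0.0
t: 3.55
eef_pos: [0.4488, -0.2927, 0.0037]
ee_rot: [-2.002, -2.42, 0.0]
force: [0.4, -0.7, 0.3]
gripper_width: -0.005
grasp_force: 0.2
t: 4.15
eef_pos: [0.4489, -0.2929, 0.1299]
ee_rot: [2.002, 2.42, -0.0]
force: [-0.8, -0.3, -0.5]
gripper_width: -0.0
grasp_force: 0.0
t 4.2 pos [ 0.4489 -0.2929  0.1299] phi 0.188 tilt [ 0.    -0.001 -1.   ] q [-0.73  0.27 -0.16  1.14 -0.    0.65] w -0.0
hover shift mm [ 0.3  0.3 -0.1] turn z deg -0.2 -> world [ 0.449 -0.293  0.13 ]
down  shift mm [  0.   0. 126.] turn z deg -0.0 -> world [ 0.449 -0.293  0.004]
up    shift mm [   0.    0. -126.] turn z deg -0.0 -> world [ 0.449 -0.293  0.13 ]
over  shift mm [430.6 259.6  -0. ] turn z deg 5.2 -> world [0.622 0.18  0.13 ]
lower shift mm [  0.   0. 124.] turn z deg -0.0 -> world [0.622 0.18  0.006]
```

View pics/s1.png

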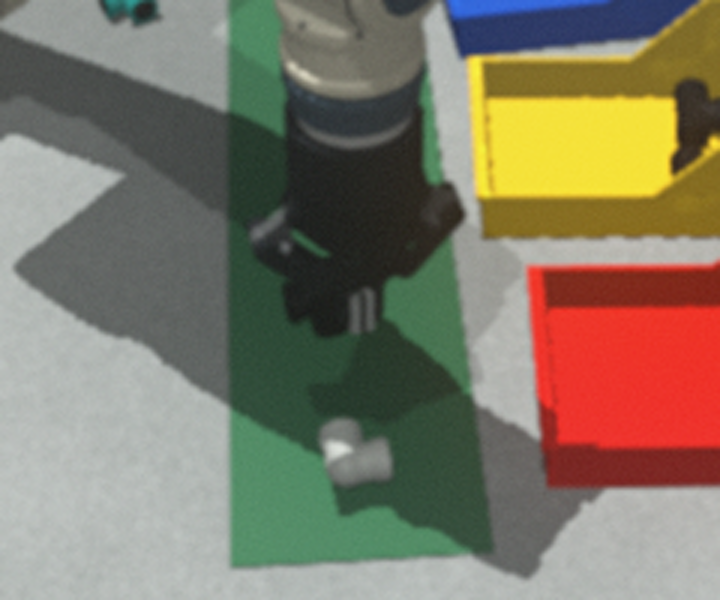

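The gripper shut on nothing, and the elbow is still near side pixel (318,353). I check the pose against both cameras.

```bash
python3 - <<'E'
from station import robot
from fit import *
import json
J=json.load(open("poses.json"))
s=robot.camera("side")
P=lambda X,c:cv2.projectPoints(np.array([X],float),cv2.Rodrigues(c["R"])[0],c["t"],c["K"],np.array(c["dist"]))[0].ravel().round(0)
for n in J: print(n,P([*J[n][:2],.0175 if n[-1] in'LRe' else 0],s))
for l in("elbow_1","tee_1","valve"): print(l,[([round(v) for v in d["extent"]],round(d["score"],2)) for d in robot.look_for("side",l)])
print("tcp side",P(robot.get_obs()["eef_pos"],s), "elbow px on plane",ray(318,350,.0175,s))
t=robot.camera("top"); print("tcp top",P(robot.get_obs()["eef_pos"],t))
cv2.imwrite("pics/t1.png",cv2.resize(t["pixels"][200:320,380:540,::-1],(800,600),interpolation=cv2.INTER_CUBIC))
E
```

```text
elbowL [304. 249.]
elbowR [317. 355.]
teeL [314. 212.]
teeR [306. 299.]
valve [312. 180.]
blue [388. 191.]
yellow [406. 255.]
red [433. 330.]
elbow_1 [([306, 341, 26, 19], 0.7)]
tee_1 [([296, 296, 21, 16], 0.78), ([231, 189, 22, 16], 0.69)]
valve []
tcp side [318. 318.] elbow px on plane [ 0.44650269 -0.28426145  0.0175    ]
tcp top [460. 250.]
```

View pics/t1.png

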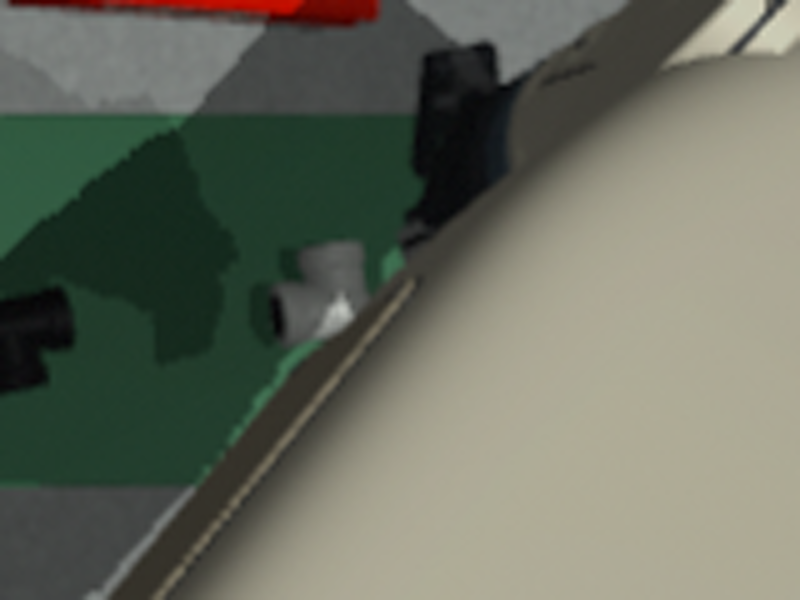

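```bash
python3 - <<'E'
from station import robot
from fit import *
s=robot.camera("side"); Y=np.arange(8)*np.pi/4
print("now side",fit('elbow',.0175,s,(298,330,44,40),notmat,Y))
s0=dict(s); s0["pixels"]=cv2.imread("pics/side0.png")[...,::-1].copy()
print("orig side",fit('elbow',.0175,s0,(298,330,44,40),notmat,Y))
for n,k,roi,mf in (("elbowL",'elbow',(288,236,40,36),notmat),("teeL",'tee',(296,194,40,34),notmat),("teeR",'tee',(288,278,38,42),notmat),("valve",'valve',(295,160,32,40),brass)):
    p,q=fit(k,.0175,s0,roi,mf,Y); print(n,p.round(4),round(q,3))
E
```

```text
now side (array([ 0.44128329, -0.29306167,  0.169682  ]), np.float64(0.8975763225355395))
orig side (array([ 0.44510043, -0.2927472 ,  0.21028123]), np.float64(0.9188898836168308))
elbowL [0.4314 0.0121 4.4148] 0.908
teeL [0.4661 0.1479 2.8192] 0.852
teeR [ 0.4321 -0.146   3.2177] 0.794
valve [0.4645 0.2883 1.969 ] 0.703
```

Both cameras agree on the elbow pose to about 3 mm, so the position was right. In s1 the fingertip shows near side pixel (317,310), but the reported TCP projects to (318,318). The tips may be higher than reported, so I check that closely.

```bash
python3 - <<'E'
from station import robot
from fit import *
o=robot.get_obs(); e=o["eef_pos"]; out=[]
P=lambda X,c:cv2.projectPoints(np.array([X],float),cv2.Rodrigues(c["R"])[0],c["t"],c["K"],np.array(c["dist"]))[0].ravel()
for n,(x0,y0) in(("side",(278,270)),("top",(430,215))):
    c=robot.camera(n); im=cv2.resize(c["pixels"][y0:y0+80,x0:x0+60,::-1],None,fx=6.5,fy=7,interpolation=cv2.INTER_CUBIC)
    im=np.clip(im.astype(float)*1.6+20,0,255).astype(np.uint8)
    for dz,col in((0,(0,0,255)),(.02,(0,255,255)),(.04,(255,255,0))):
        q=P(e+[0,0,dz],c); print(n,dz,q.round(1)); cv2.circle(im,(int((q[0]-x0+.5)*6.5),int((q[1]-y0+.5)*7)),4,col,-1)
    out.append(im)
cv2.imwrite("pics/tip.png",np.hstack(out))
E
```

```text
side 0 [318.5 317.6]
side 0.02 [318.3 310.6]
side 0.04 [318.1 303.3]
top 0 [460.1 249.8]
top 0.02 [463.  248.5]
top 0.04 [466.  247.1]
```

View pics/tip.png

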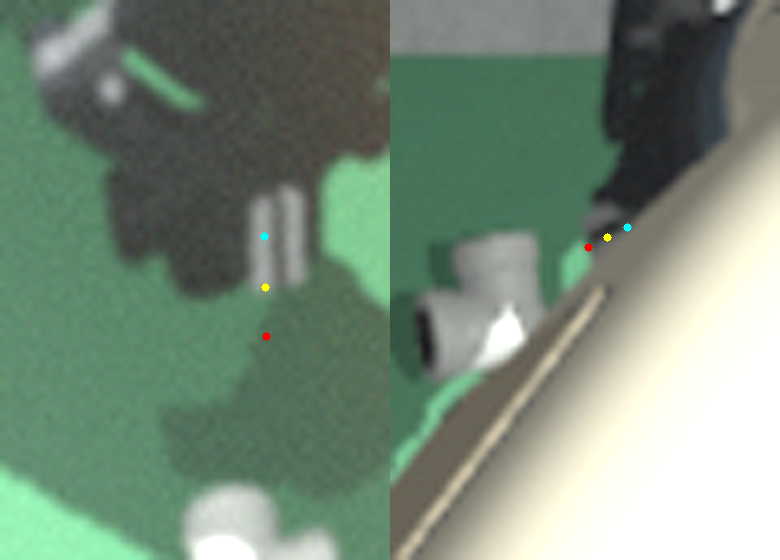

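The shut pads end about 20 mm above the reported TCP: the pad bottom is at the yellow dot in the side view. I touch off on clear mat to measure the real tip offset.

```bash
python3 -m inch '[40,0,0,0,0,0,0, 70,0,0,0,0,0,0, 70,0,40,0,0,0,0, 70,0,80,0,0,0,0, 70,0,105,0,0,0,0, 70,0,115,0,0,0,0, 70,0,120,0,0,0,0, 70,0,120,0,0,0,0]' | egrep 'eef_pos|force'; python3 -m inch '[0,0,3,0,0,0,0, 0,0,3,0,0,0,0]'| egrep 'eef_pos|^force';python3 -m inch '[0,0,2,0,0,0,0, 0,0,2,0,0,0,0]'| egrep 'eef_pos|^force'; python3 - <<'E'
from station import robot
import cv2
c=robot.camera("side"); cv2.imwrite("pics/s2.png",cv2.resize(c["pixels"][250:370,260:420,::-1],(800,600),interpolation=cv2.INTER_CUBIC))
E
```

```text
eef_pos: [0.4362, -0.2243, 0.01]
force: [-0.1, -0.3, 0.2]
grasp_force: 0.0
eef_pos: [0.4363, -0.2244, 0.0073]
force: [0.4, -0.2, -0.0]
eef_pos: [0.436, -0.2241, 0.0049]
force: [-0.3, 0.0, -0.3]
```

View pics/s2.png

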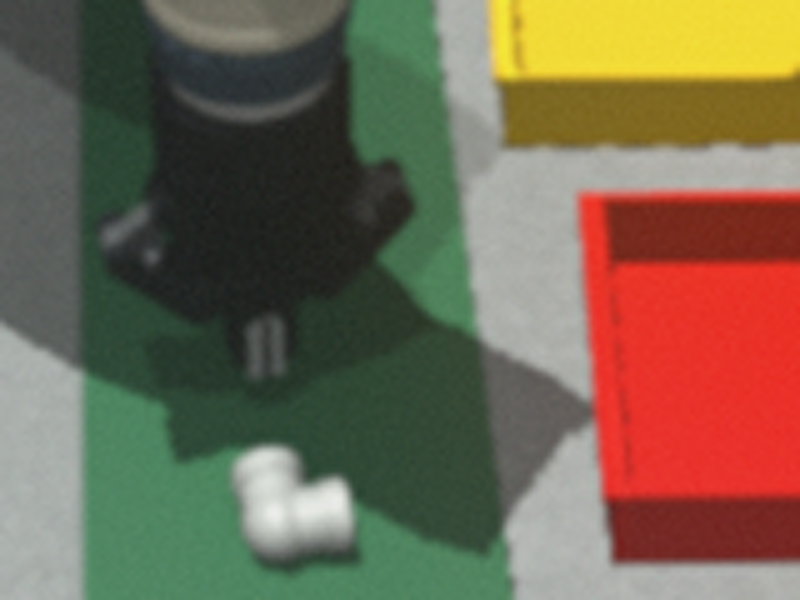

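The view is clear now. The shut fingers hang at crop (265,375), visibly above the mat. The earlier dark lump was the tee behind them. I keep feeling downwards.

```bash
python3 -m inch '[0,0,4,0,0,0,0, 0,0,4,0,0,0,0]'| egrep 'eef_pos|^force'; python3 -m inch '[0,0,4,0,0,0,0, 0,0,4,0,0,0,0]'| egrep 'eef_pos|^force';python3 -m inch '[0,0,3,0,0,0,0, 0,0,3,0,0,0,0]'| egrep 'eef_pos|^force'
```

```text
eef_pos: [0.4357, -0.2239, 0.0003]
force: [0.1, 0.8, -0.6]
eef_pos: [0.4356, -0.2239, -0.0038]
force: [0.3, -0.3, -0.7]
eef_pos: [0.4357, -0.2239, -0.0067]
force: [-0.1, -0.0, 0.7]
```

```bash
python3 - <<'E'
from station import robot
from fit import *
o=robot.get_obs();e=o["eef_pos"];print(e,o["force"])
c=robot.camera("side")
for dz in(0,.01,.02,.03): print(dz,cv2.projectPoints(np.array([e+[0,0,dz]]),cv2.Rodrigues(c["R"])[0],c["t"],c["K"],np.array(c["dist"]))[0].ravel().round(1))
E
```

```text
[ 0.43573491 -0.22394466 -0.00670286] [-0.10929023 -0.04047269  0.70684922]
0 [311.4 333.9]
0.01 [311.3 330.9]
0.02 [311.2 328. ]
0.03 [311.1 324.9]
```

```bash
python3 -m inch '[0,0,4,0,0,0,0, 0,0,4,0,0,0,0]'| egrep 'eef_pos|^force'; python3 -m inch '[0,0,2,0,0,0,0, 0,0,2,0,0,0,0]'| egrep 'eef_pos|^force';python3 -m inch '[0,0,1,0,0,0,0, 0,0,1,0,0,0,0]'| egrep 'eef_pos|^force'
```

```text
eef_pos: [0.4357, -0.2239, -0.0107]
force: [-0.1, 0.5, 0.1]
eef_pos: [0.4358, -0.224, -0.0125]
force: [0.5, -0.3, 0.4]
eef_pos: [0.4359, -0.2241, -0.0134]
force: [0.8, -0.2, -1.1]
```

```bash
python3 -m inch '[0,0,1.5,0,0,0,0, 0,0,1.5,0,0,0,0]'| egrep 'eef_pos|^force'; python3 -m inch '[0,0,1.5,0,0,0,0, 0,0,1.5,0,0,0,0]'| egrep 'eef_pos|^force';python3 -m inch '[0,0,1,0,0,0,0, 0,0,1,0,0,0,0]'| egrep 'eef_pos|^force'
```

```text
eef_pos: [0.4358, -0.224, -0.015]
force: [-0.8, 0.4, 0.3]
eef_pos: [0.4358, -0.224, -0.0165]
force: [0.0, -0.2, -0.1]
eef_pos: [0.4359, -0.2241, -0.0174]
force: [-0.4, -1.1, -0.4]
```

```bash
python3 -m inch '[0,0,1,0,0,0,0, 0,0,1,0,0,0,0]'| egrep 'eef_pos|^force'; python3 -m inch '[0,0,1,0,0,0,0, 0,0,1,0,0,0,0]'| egrep 'eef_pos|^force';python3 -m inch '[0,0,1,0,0,0,0, 0,0,1,0,0,0,0]'| egrep 'eef_pos|^force'; python3 - <<'E'
from station import robot
import cv2
c=robot.camera("side"); cv2.imwrite("pics/s3.png",cv2.resize(c["pixels"][290:350,280:360,::-1],(800,600),interpolation=cv2.INTER_CUBIC))
E
```

```text
eef_pos: [0.4358, -0.224, -0.0184]
force: [-0.6, 0.4, -0.8]
eef_pos: [0.4358, -0.224, -0.0194]
force: [-0.1, 0.1, 0.5]
eef_pos: [0.4358, -0.224, -0.0204]
force: [-0.5, 0.5, -0.5]
```

View pics/s3.png

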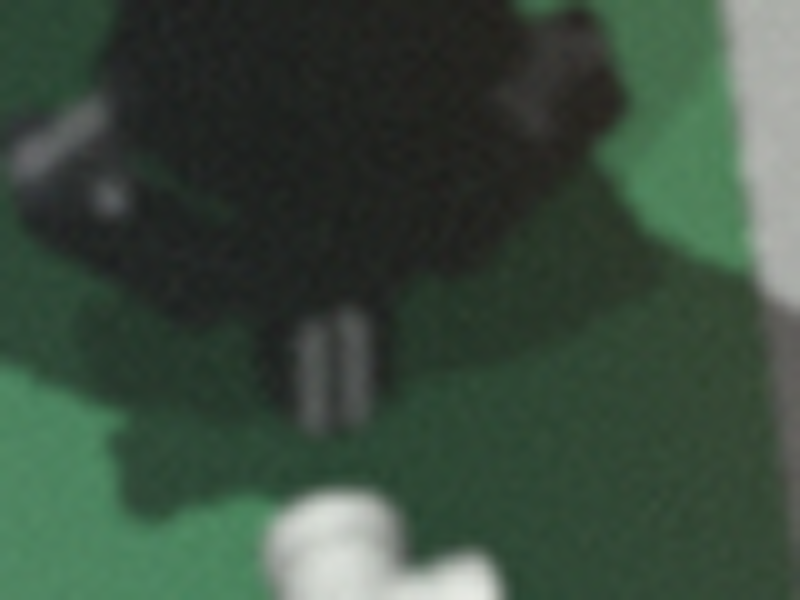

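With the 11 mm pad half-width allowed for, the tip at side pixel (314,333) sits about 28 mm above the reported TCP, so the mat is still a few mm below. I continue.

```bash
for i in 1; do python3 -m inch '[0,0,1,0,0,0,0, 0,0,1,0,0,0,0]'| egrep 'eef_pos|^force'; python3 -m inch '[0,0,1,0,0,0,0, 0,0,1,0,0,0,0]'| egrep 'eef_pos|^force';python3 -m inch '[0,0,1,0,0,0,0, 0,0,1,0,0,0,0]'| egrep 'eef_pos|^force'; done
```

```text
eef_pos: [0.4359, -0.224, -0.0214]
force: [0.1, 0.4, -0.4]
eef_pos: [0.4359, -0.224, -0.0224]
force: [-0.8, -0.6, -0.2]
eef_pos: [0.4358, -0.224, -0.0235]
force: [-0.8, 1.2, -0.1]
```

```bash
python3 -m inch '[0,0,1,0,0,0,0, 0,0,1,0,0,0,0]'| egrep 'eef_pos|^force'; python3 -m inch '[0,0,1,0,0,0,0, 0,0,1,0,0,0,0]'| egrep 'eef_pos|^force'
```

```text
eef_pos: [0.4358, -0.224, -0.0244]
force: [-0.8, -0.5, -0.4]
eef_pos: [0.4359, -0.2241, -0.0245]
force: [-1.9, 1.7, 12.0]
```

Contact comes at reported z = -0.0243, where the mat is truly at 0.003. The real tip is therefore 27 mm above the reported TCP. I correct the planner for that and use the elbow's re-measured pose.

```bash
sed -i 's/\.13\]/.10]/g; s/,\.004\]/,-.023]/; s/,\.006\]/,-.0215]/' plan.py
python3 - <<'E'
import json
J=json.load(open("poses.json")); J["elbowR"]=[.4402,-.2946,.165]
J["elbowL"]=[.430,.0115,4.38];J["teeL"]=[.464,.1475,2.785];J["teeR"]=[.4305,-.1462,3.265];J["valve"]=[.463,.286,2.02]
json.dump(J,open("poses.json","w"))
E
python3 -m inch '[0,0,-30,0,0,0,100, 0,0,-70,0,0,0,100, 0,0,-110,0,0,0,100, 0,0,-125,0,0,0,100, 0,0,-125,0,0,0,100, 0,0,-125,0,0,0,100]'; python3 plan.py elbowR blue -.045 -.038
```

```text
t: 9.95
eef_pos: [0.4357, -0.2239, 0.0993]
ee_rot: [2.003, 2.421, -0.0]
force: [0.3, 0.4, 0.1]
gripper_width: 0.987
grasp_force: 0.0
t 9.9 pos [ 0.4357 -0.2239  0.0993] phi 0.188 tilt [ 0. -0. -1.] q [-0.65  0.21 -0.32  1.04 -0.    0.74] w 0.99
hover shift mm [-68.4  -2.1  -0.7] turn z deg 1.3 -> world [ 0.447 -0.292  0.1  ]
down  shift mm [  0.   0. 123.] turn z deg -0.0 -> world [ 0.447 -0.292 -0.023]
up    shift mm [   0.    0. -123.] turn z deg -0.0 -> world [ 0.447 -0.292  0.1  ]
over  shift mm [435.9 250.3  -0. ] turn z deg 3.7 -> world [0.622 0.18  0.1  ]
lower shift mm [  0.    0.  121.5] turn z deg -0.0 -> world [ 0.622  0.18  -0.022]
```

```bash
python3 -m inch '[-35,-1,0,0,0,1,100, -68,-2,0,0,0,1,100, -68,-2,0,0,0,1,100, -68,-2,40,0,0,1,100, -68,-2,80,0,0,1,100, -68,-2,105,0,0,1,100, -68,-2,122,0,0,1,100, -68,-2,122,0,0,1,100]'; python3 -m inch '[0,0,0,0,0,0,0, 0,0,0,0,0,0,0, 0,0,0,0,0,0,0, 0,0,0,0,0,0,0, 0,0,0,0,0,0,0, 0,0,0,0,0,0,0, 0,0,0,0,0,0,0]'; python3 -m inch '[0,0,-20,0,0,0,0, 0,0,-50,0,0,0,0, 0,0,-90,0,0,0,0, 0,0,-123,0,0,0,0, 0,0,-123,0,0,0,0, 0,0,-123,0,0,0,0]'; python3 plan.py elbowR blue -.045 -.038
```

```text
t: 10.75
eef_pos: [0.4445, -0.2889, -0.0256]
ee_rot: [-2.019, -2.398, -0.001]
force: [0.5, 0.0, 0.7]
gripper_width: 0.999
grasp_force: 0.0
t: 11.45
eef_pos: [0.4475, -0.2918, -0.021]
ee_rot: [2.022, 2.401, 0.0]
force: [0.1, 0.7, 4.5]
gripper_width: 0.472
grasp_force: 59.8
t: 12.05
eef_pos: [0.4469, -0.2914, 0.1014]
ee_rot: [2.022, 2.401, -0.0]
force: [-0.8, 0.6, -1.4]
gripper_width: 0.473
grasp_force: 60.9
t 12.1 pos [ 0.4469 -0.2914  0.1014] phi 0.171 tilt [ 0.001 -0.001 -1.   ] q [-0.74  0.28 -0.22  1.07  0.    0.66] w 0.47
hover shift mm [-0.1 -0.4  1.4] turn z deg 0.3 -> world [ 0.447 -0.292  0.1  ]
down  shift mm [  0.   0. 123.] turn z deg -0.0 -> world [ 0.447 -0.292 -0.023]
up    shift mm [   0.    0. -123.] turn z deg -0.0 -> world [ 0.447 -0.292  0.1  ]
over  shift mm [435.9 250.3  -0. ] turn z deg 3.7 -> world [0.622 0.18  0.1  ]
lower shift mm [  0.    0.  121.5] turn z deg -0.0 -> world [ 0.622  0.18  -0.022]
```

Holding at 40 mm with 60 N. Now the transfer.

```bash
python3 -m inch '[35,20,0,0,0,1,0, 75,43,0,0,0,2,0, 115,66,0,0,0,4,0, 155,89,0,0,0,4,0, 195,112,0,0,0,4,0, 235,135,0,0,0,4,0, 275,158,0,0,0,4,0, 315,181,0,0,0,4,0]' | grep -v rot; python3 plan.py elbowR blue -.045 -.038 | egrep 'over|lower|^t'; sed -i 's/^plan(/if __name__=="__main__": plan(/' plan.py
cat > to.py <<'E'
import sys; from plan import *
b,x,y=sys.argv[1],float(sys.argv[2]),float(sys.argv[3])
o=robot.get_obs(); R=Ro.from_rotvec(o["ee_rot"]).as_matrix()
step(f"t {o['t']:.1f} z {o['eef_pos'][2]:.4f} w {o['gripper_width']:.2f} f {o['grasp_force']:.0f} to "+b,o["eef_pos"],np.arctan2(R[1,1],R[0,1]),[*loc(J[b],x,y),-.0195],J[b][2])
E
python3 to.py blue -.045 -.038
```

```text
t: 12.85
eef_pos: [0.5709, 0.0519, 0.0991]
force: [0.9, -0.4, -2.0]
gripper_width: 0.473
grasp_force: 60.9
t 12.8 pos [0.5709 0.0519 0.0991] phi 0.101 tilt [-0.002  0.    -1.   ] q [-0.06  0.35 -0.12  1.1  -0.    1.41] w 0.47
hover shift mm [-329.2 -158.4   -0.9] turn z deg -3.7 -> world [ 0.447 -0.292  0.1  ]
over  shift mm [435.9 250.3  -0. ] turn z deg 3.7 -> world [0.622 0.18  0.1  ]
lower shift mm [  0.    0.  121.5] turn z deg -0.0 -> world [ 0.622  0.18  -0.022]
t 12.8 z 0.0991 w 0.47 f 61 to blue shift mm [121.9  63.6 118.6] turn z deg -0.0 -> world [ 0.622  0.18  -0.02 ]
```

```bash
python3 -m inch '[35,18,0,0,0,0,0, 75,39,0,0,0,0,0, 110,58,0,0,0,0,0, 120,62,0,0,0,0,0, 120,62,20,0,0,0,0, 120,62,40,0,0,0,0, 120,62,40,0,0,0,0]' | grep eef; python3 to.py blue -.045 -.038
```

```text
eef_pos: [0.6185, 0.175, 0.0567]
t 13.6 z 0.0567 w 0.47 f 61 to blue shift mm [ 4.3  3.8 76.2] turn z deg -0.0 -> world [ 0.622  0.18  -0.02 ]
```

```bash
python3 -m inch '[4,4,20,0,0,0,0, 4,4,40,0,0,0,0, 4,4,55,0,0,0,0, 4,4,66,0,0,0,0, 4,4,71,0,0,0,0, 4,4,74,0,0,0,0, 4,4,75,0,0,0,0, 4,4,75,0,0,0,0]' | egrep 'eef|^force'; python3 to.py blue -.045 -.038
```

```text
eef_pos: [0.6249, 0.18, -0.0138]
force: [-0.3, -1.1, 0.2]
t 14.3 z -0.0138 w 0.47 f 61 to blue shift mm [-0.1 -3.1  5.7] turn z deg -0.0 -> world [ 0.622  0.18  -0.02 ]
```

```bash
python3 -m inch '[0,0,1,0,0,0,0, 0,0,3,0,0,0,0, 0,0,3,0,0,0,0]' | egrep 'eef|^force';  python3 -m inch '[0,0,1,0,0,0,0, 0,0,1.5,0,0,0,0, 0,0,1.5,0,0,0,0]' | egrep 'eef|^force'
```

```text
eef_pos: [0.6245, 0.18, -0.0174]
force: [-0.4, -0.1, -1.5]
eef_pos: [0.6245, 0.18, -0.0189]
force: [0.5, 0.0, -1.8]
```

```bash
python3 -m inch '[0,0,1,0,0,0,0, 0,0,1,0,0,0,0]' | egrep 'eef|^force';  python3 -m inch '[0,0,1,0,0,0,0, 0,0,1,0,0,0,0]' | egrep 'eef|^force'
```

```text
eef_pos: [0.6247, 0.18, -0.0198]
force: [-0.4, -0.0, -0.8]
eef_pos: [0.6248, 0.18, -0.02]
force: [-1.8, -0.2, 6.5]
```

Set down: contact shows 6.5 N. I open the gripper and go up.

```bash
python3 -m inch '[0,0,0,0,0,0,75, 0,0,0,0,0,0,75, 0,0,0,0,0,0,75, 0,0,-15,0,0,0,75, 0,0,-40,0,0,0,75, 0,0,-80,0,0,0,100, 0,0,-120,0,0,0,100, 0,0,-120,0,0,0,100]' | egrep 'eef|^force|width'; python3 plan.py elbowL blue -.045 .038
```

```text
eef_pos: [0.6273, 0.1805, 0.105]
force: [0.3, -0.9, 0.7]
gripper_width: 1.002
t 16.1 pos [0.6273 0.1805 0.105 ] phi 0.101 tilt [ 0.009  0.001 -1.   ] q [0.15 0.47 0.09 1.18 0.   1.62] w 1.0
hover shift mm [-152.8 -208.1    5. ] turn z deg 24.8 -> world [0.436 0.007 0.1  ]
down  shift mm [  0.   0. 123.] turn z deg -0.0 -> world [ 0.436  0.007 -0.023]
up    shift mm [   0.    0. -123.] turn z deg -0.0 -> world [0.436 0.007 0.1  ]
over  shift mm [292.5  87.8  -0. ] turn z deg -24.8 -> world [0.614 0.255 0.1  ]
lower shift mm [  0.    0.  121.5] turn z deg -0.0 -> world [ 0.614  0.255 -0.022]
```

```bash
python3 -m inch '[-25,-35,0,0,0,8,100, -55,-75,0,0,0,16,100, -85,-115,0,0,0,25,100, -115,-156,0,0,0,25,100, -145,-197,5,0,0,25,100, -153,-208,5,0,0,25,100, -153,-208,5,0,0,25,100, -153,-208,5,0,0,25,100]' | egrep 'eef|^force|width'; python3 plan.py elbowL blue -.045 .038 | egrep 'hover|down'
```

```text
eef_pos: [0.434, 0.0067, 0.0944]
force: [0.1, -0.4, -0.7]
gripper_width: 1.001
hover shift mm [ 1.2  1.4 -5.6] turn z deg -0.2 -> world [0.436 0.007 0.1  ]
down  shift mm [  0.   0. 123.] turn z deg -0.0 -> world [ 0.436  0.007 -0.023]
```

```bash
python3 -m inch '[1,1,35,0,0,0,100, 1,1,70,0,0,0,100, 1,1,95,0,0,0,100, 1,1,110,0,0,0,100, 1,1,117,0,0,0,100, 1,1,118,0,0,0,100]' | egrep 'eef|^force'; python3 -m inch '[0,0,0,0,0,0,100]' | egrep 'eef|^force'
```

```text
eef_pos: [0.4348, 0.008, -0.0246]
force: [-0.5, -0.3, -0.1]
eef_pos: [0.4352, 0.0077, -0.0236]
force: [0.0, 0.6, 0.2]
```

```bash
python3 -m inch '[0,0,-1,0,0,0,0, 0,0,-1,0,0,0,0, 0,0,-1,0,0,0,0, 0,0,-1,0,0,0,0, 0,0,-1,0,0,0,0, 0,0,-1,0,0,0,0, 0,0,-1,0,0,0,0]'| egrep 'eef|force|width'; python3 -m inch '[0,0,-20,0,0,0,0, 0,0,-50,0,0,0,0, 0,0,-90,0,0,0,0, 0,0,-122,0,0,0,0, 0,0,-122,0,0,0,0, 0,0,-122,0,0,0,0]'| egrep 'eef|force|width'; python3 to.py blue -.045 .038
```

```text
eef_pos: [0.4352, 0.0072, -0.0219]
force: [-0.4, 0.5, 7.4]
gripper_width: 0.472
grasp_force: 59.4
eef_pos: [0.4346, 0.0073, 0.0996]
force: [0.5, -0.1, -0.6]
gripper_width: 0.472
grasp_force: 61.0
t 18.9 z 0.0996 w 0.47 f 61 to blue shift mm [293.2  88.  119.1] turn z deg -25.0 -> world [ 0.614  0.255 -0.02 ]
```

```bash
python3 -m inch '[35,10,0,0,0,-6,0, 80,24,0,0,0,-13,0, 125,37,0,0,0,-20,0, 170,51,0,0,0,-25,0, 215,64,0,0,0,-25,0, 260,78,0,0,0,-25,0, 293,88,0,0,0,-25,0, 293,88,0,0,0,-25,0]' | egrep 'eef|^force'; python3 -m inch '[0,0,20,0,0,0,0, 0,0,40,0,0,0,0, 0,0,40,0,0,0,0]' | egrep 'eef|^force'; python3 to.py blue -.045 .038
```

```text
eef_pos: [0.6148, 0.2582, 0.0957]
force: [-0.4, 0.8, -1.3]
eef_pos: [0.6113, 0.2541, 0.0548]
force: [-0.1, 0.5, -1.1]
t 20.1 z 0.0548 w 0.48 f 61 to blue shift mm [ 0.8  3.  74.3] turn z deg -0.0 -> world [ 0.614  0.255 -0.02 ]
```

```bash
python3 -m inch '[1,3,25,0,0,0,0, 1,3,48,0,0,0,0, 1,3,62,0,0,0,0, 1,3,70,0,0,0,0, 1,3,73,0,0,0,0, 1,3,73,0,0,0,0, 1,3,73,0,0,0,0]' | egrep 'eef|^force'; python3 -m inch '[0,0,1,0,0,0,0, 0,0,1,0,0,0,0]' | egrep 'eef|^force'
```

```text
eef_pos: [0.6173, 0.2566, -0.0129]
force: [-0.5, 0.3, -0.9]
eef_pos: [0.617, 0.2565, -0.0143]
force: [-0.1, -0.4, -1.4]
```

```bash
python3 -m inch '[0,0,2.5,0,0,0,0, 0,0,5,0,0,0,0, 0,0,5,0,0,0,0]' | egrep 'eef|^force'; python3 -m inch '[0,0,1,0,0,0,0, 0,0,1,0,0,0,0]' | egrep 'eef|^force'; python3 -m inch '[0,0,1,0,0,0,0, 0,0,1,0,0,0,0]' | egrep 'eef|^force'
```

```text
eef_pos: [0.6165, 0.2563, -0.0203]
force: [0.5, 0.4, 0.0]
eef_pos: [0.6167, 0.2564, -0.0207]
force: [-0.3, -0.1, 0.3]
eef_pos: [0.6168, 0.2565, -0.0208]
force: [-2.9, -0.5, 7.3]
```

Touching. I release and go to the left tee.

```bash
python3 -m inch '[0,0,0,0,0,0,75, 0,0,0,0,0,0,75, 0,0,0,0,0,0,75, 0,0,-15,0,0,0,75, 0,0,-40,0,0,0,75, 0,0,-80,0,0,0,100, 0,0,-120,0,0,0,100, 0,0,-120,0,0,0,100]' | egrep 'eef|^force|width'; python3 plan.py teeL yellow -.045 .038
```

```text
eef_pos: [0.6194, 0.2572, 0.1042]
force: [-0.1, -0.5, 0.1]
gripper_width: 0.997
t 22.4 pos [0.6194 0.2572 0.1042] phi 0.101 tilt [ 0.009  0.002 -1.   ] q [0.27 0.5  0.14 1.2  0.   1.74] w 1.0
hover shift mm [ -90.2 -172.3    4.2] turn z deg 26.2 -> world [0.457 0.15  0.1  ]
down  shift mm [  0.   0. 123.] turn z deg -0.0 -> world [ 0.457  0.15  -0.023]
up    shift mm [   0.    0. -123.] turn z deg -0.0 -> world [0.457 0.15  0.1  ]
over  shift mm [-49.6 203.2  -0. ] turn z deg -16.6 -> world [0.63  0.033 0.1  ]
lower shift mm [  0.    0.  121.5] turn z deg -0.0 -> world [ 0.63   0.033 -0.022]
```

```bash
python3 -m inch '[-20,-38,0,0,0,8,100, -42,-80,0,0,0,16,100, -64,-122,0,0,0,24,100, -86,-164,4,0,0,26,100, -90,-172,4,0,0,26,100, -90,-172,4,0,0,26,100, -90,-172,4,0,0,26,100]' | egrep 'eef|^force|width'; python3 plan.py teeL yellow -.045 .038 | egrep 'hover|down'; python3 - <<'E'
from station import robot
from fit import *
c=robot.camera("top"); cv2.imwrite("pics/t2.png",cv2.resize(c["pixels"][90:290,160:400,::-1],(720,600),interpolation=cv2.INTER_CUBIC))
E
```

```text
eef_pos: [0.456, 0.1498, 0.0945]
force: [0.3, 0.6, 0.3]
gripper_width: 1.0
hover shift mm [ 0.6  1.  -5.5] turn z deg 0.2 -> world [0.457 0.15  0.1  ]
down  shift mm [  0.   0. 123.] turn z deg -0.0 -> world [ 0.457  0.15  -0.023]
```

View pics/t2.png

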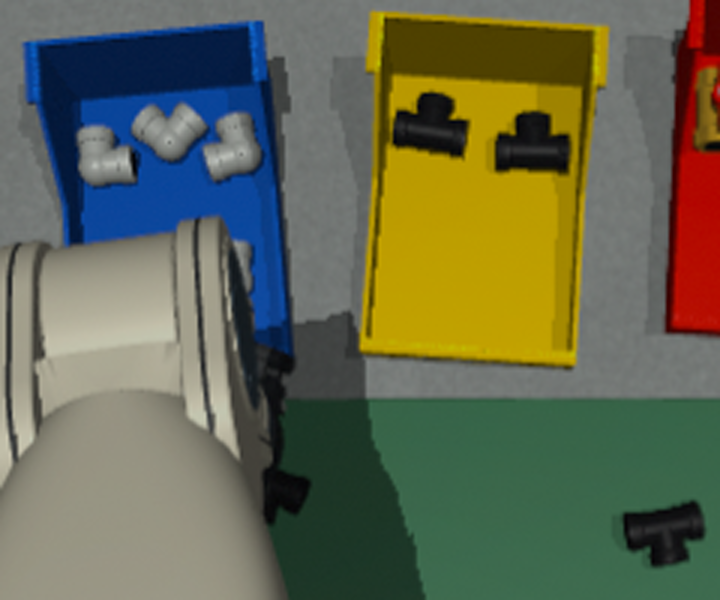

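The arm covers most of the blue bin. One elbow's edge shows at crop (243,265) and the left tee is unmoved at (288,493). I go down and grasp the tee.

```bash
python3 -m inch '[1,1,35,0,0,0,100, 1,1,70,0,0,0,100, 1,1,95,0,0,0,100, 1,1,110,0,0,0,100, 1,1,117,0,0,0,100, 1,1,117,0,0,0,100, 1,1,117,0,0,0,100]' | egrep 'eef|^force'; python3 -m inch '[0,0,0,0,0,0,0, 0,0,0,0,0,0,0, 0,0,0,0,0,0,0, 0,0,0,0,0,0,0, 0,0,0,0,0,0,0, 0,0,0,0,0,0,0, 0,0,0,0,0,0,0]'| egrep 'eef|force|width'; python3 -m inch '[0,0,-20,0,0,0,0, 0,0,-50,0,0,0,0, 0,0,-90,0,0,0,0, 0,0,-122,0,0,0,0, 0,0,-122,0,0,0,0, 0,0,-122,0,0,0,0]'| egrep 'eef|force|width'; python3 to.py yellow -.045 .038
```

```text
eef_pos: [0.4569, 0.1504, -0.0225]
force: [0.2, 0.5, 0.9]
eef_pos: [0.4564, 0.1502, -0.022]
force: [-1.1, -0.2, 6.9]
gripper_width: 0.465
grasp_force: 59.5
eef_pos: [0.4562, 0.1501, 0.0996]
force: [-0.4, 0.6, -2.2]
gripper_width: 0.46
grasp_force: 61.2
t 25.2 z 0.0996 w 0.46 f 61 to yellow shift mm [-50.1 204.  119.1] turn z deg -16.4 -> world [ 0.63   0.033 -0.02 ]
```

```bash
python3 -m inch '[-9,35,0,0,0,-6,0, -19,77,0,0,0,-12,0, -29,119,0,0,0,-16,0, -39,161,0,0,0,-16,0, -50,200,0,0,0,-16,0, -50,204,0,0,0,-16,0, -50,204,20,0,0,-16,0, -50,204,40,0,0,-16,0]' | egrep 'eef|^force'; python3 -m inch '[0,0,0,0,0,0,0]' | egrep 'eef|^force'; python3 to.py yellow -.045 .038
```

```text
eef_pos: [0.6295, 0.0326, 0.057]
force: [-0.4, -0.0, -1.2]
eef_pos: [0.6274, 0.0331, 0.055]
force: [-0.5, -0.9, -2.0]
t 26.1 z 0.0550 w 0.46 f 61 to yellow shift mm [-0.2  2.9 74.5] turn z deg -0.4 -> world [ 0.63   0.033 -0.02 ]
```

```bash
python3 -m inch '[0,3,25,0,0,0,0, 0,3,48,0,0,0,0, 0,3,63,0,0,0,0, 0,3,71,0,0,0,0, 0,3,75,0,0,0,0, 0,3,77,0,0,0,0, 0,3,78,0,0,0,0, 0,3,78,0,0,0,0]' | egrep 'eef|^force'; python3 -m inch '[0,0,1,0,0,0,0, 0,0,1,0,0,0,0]' | egrep 'eef|^force'; python3 -m inch '[0,0,1,0,0,0,0, 0,0,1,0,0,0,0]' | egrep 'eef|^force'
```

```text
eef_pos: [0.6335, 0.0325, -0.0182]
force: [-0.3, 0.4, -0.8]
eef_pos: [0.6333, 0.0325, -0.0195]
force: [-0.6, -0.2, -0.7]
eef_pos: [0.6332, 0.0325, -0.0208]
force: [-0.5, 0.0, -0.6]
```

```bash
python3 -m inch '[0,0,0.7,0,0,0,0, 0,0,0.7,0,0,0,0]' | egrep 'eef|^force'; python3 -m inch '[0,0,0,0,0,0,75, 0,0,0,0,0,0,75, 0,0,0,0,0,0,75, 0,0,-15,0,0,0,75, 0,0,-40,0,0,0,75, 0,0,-80,0,0,0,100, 0,0,-120,0,0,0,100, 0,0,-120,0,0,0,100]' | egrep 'eef|^force|width'; python3 plan.py teeR yellow -.045 -.038
```

```text
eef_pos: [0.6333, 0.0325, -0.0209]
force: [-0.9, -1.1, 4.2]
eef_pos: [0.6359, 0.0323, 0.1042]
force: [0.7, -0.5, -0.3]
gripper_width: 0.999
t 28.3 pos [0.6359 0.0323 0.1042] phi -0.073 tilt [ 0.009 -0.001 -1.   ] q [-0.08  0.44  0.04  1.16  0.    1.56] w 1.0
hover shift mm [-194.5 -198.9    4.2] turn z deg -11.3 -> world [ 0.423 -0.147  0.1  ]
down  shift mm [  0.   0. 123.] turn z deg -0.0 -> world [ 0.423 -0.147 -0.023]
up    shift mm [   0.    0. -123.] turn z deg -0.0 -> world [ 0.423 -0.147  0.1  ]
over  shift mm [ 78.3 213.2  -0. ] turn z deg 10.9 -> world [ 0.625 -0.043  0.1  ]
lower shift mm [  0.    0.  121.5] turn z deg -0.0 -> world [ 0.625 -0.043 -0.022]
```

```bash
python3 -m inch '[-25,-26,0,0,0,-6,100, -57,-58,0,0,0,-11,100, -90,-92,0,0,0,-11,100, -123,-126,0,0,0,-11,100, -156,-160,0,0,0,-11,100, -189,-193,4,0,0,-11,100, -194,-199,4,0,0,-11,100, -194,-199,4,0,0,-11,100]' | egrep 'eef|^force|width'; python3 plan.py teeR yellow -.045 -.038 | egrep 'hover|down'
```

```text
eef_pos: [0.4196, -0.1471, 0.0944]
force: [0.3, -0.5, 0.0]
gripper_width: 0.999
hover shift mm [-0.4  3.6 -5.6] turn z deg -0.4 -> world [ 0.423 -0.147  0.1  ]
down  shift mm [  0.   0. 123.] turn z deg -0.0 -> world [ 0.423 -0.147 -0.023]
```

```bash
python3 -m inch '[0,0,0,0,0,0,100]' | egrep 'eef'; python3 plan.py teeR yellow -.045 -.038 | egrep 'hover|down'
```

```text
eef_pos: [0.4212, -0.1462, 0.0945]
hover shift mm [-1.1  1.9 -5.5] turn z deg -0.3 -> world [ 0.423 -0.147  0.1  ]
down  shift mm [  0.   0. 123.] turn z deg -0.0 -> world [ 0.423 -0.147 -0.023]
```

```bash
python3 -m inch '[-1,1,35,0,0,0,100, -1,1,70,0,0,0,100, -1,1,95,0,0,0,100, -1,1,110,0,0,0,100, -1,1,116,0,0,0,100, -1,1,117,0,0,0,100, -1,1,117,0,0,0,100]' | egrep 'eef|^force'; python3 -m inch '[0,0,0,0,0,0,0, 0,0,0,0,0,0,0, 0,0,0,0,0,0,0, 0,0,0,0,0,0,0, 0,0,0,0,0,0,0, 0,0,0,0,0,0,0, 0,0,0,0,0,0,0]'| egrep 'eef|force|width'; python3 -m inch '[0,0,-20,0,0,0,0, 0,0,-50,0,0,0,0, 0,0,-90,0,0,0,0, 0,0,-122,0,0,0,0, 0,0,-122,0,0,0,0, 0,0,-122,0,0,0,0]'| egrep 'eef|force|width'; python3 to.py yellow -.045 -.038
```

```text
eef_pos: [0.4224, -0.147, -0.0221]
force: [-0.4, -0.5, 0.2]
eef_pos: [0.4218, -0.1475, -0.0217]
force: [-1.8, 0.7, 9.7]
gripper_width: 0.463
grasp_force: 58.8
eef_pos: [0.4217, -0.1474, 0.0998]
force: [0.1, 0.5, -2.4]
gripper_width: 0.469
grasp_force: 60.6
t 31.2 z 0.0998 w 0.47 f 61 to yellow shift mm [ 79.5 214.4 119.3] turn z deg 10.6 -> world [ 0.625 -0.043 -0.02 ]
```

```bash
python3 -m inch '[13,35,0,0,0,6,0, 28,76,0,0,0,11,0, 44,118,0,0,0,11,0, 60,160,0,0,0,11,0, 76,204,0,0,0,11,0, 79,214,0,0,0,11,0, 79,214,20,0,0,11,0, 79,214,40,0,0,11,0]' | egrep 'eef|^force'; python3 -m inch '[0,0,0,0,0,0,0]' | egrep 'eef|^force'; python3 to.py yellow -.045 -.038
```

```text
eef_pos: [0.6243, -0.0431, 0.0572]
force: [-0.2, 0.1, -0.7]
eef_pos: [0.622, -0.0431, 0.0552]
force: [-0.9, -0.2, -0.7]
t 32.1 z 0.0552 w 0.46 f 61 to yellow shift mm [ 0.1  3.2 74.7] turn z deg -0.4 -> world [ 0.625 -0.043 -0.02 ]
```

```bash
python3 -m inch '[0,1,25,0,0,0,0, 0,1,48,0,0,0,0, 0,1,63,0,0,0,0, 0,1,71,0,0,0,0, 0,1,76,0,0,0,0, 0,1,79,0,0,0,0, 0,1,79,0,0,0,0]' | egrep 'eef|^force'; python3 -m inch '[0,0,0.7,0,0,0,0, 0,0,0.7,0,0,0,0]' | egrep 'eef|^force'; python3 -m inch '[0,0,0.7,0,0,0,0, 0,0,0.7,0,0,0,0]' | egrep 'eef|^force'
```

```text
eef_pos: [0.6259, -0.0436, -0.0192]
force: [0.3, 0.6, -1.3]
eef_pos: [0.626, -0.0436, -0.0197]
force: [-0.5, -0.4, -1.0]
eef_pos: [0.626, -0.0436, -0.0205]
force: [0.3, 0.6, 0.8]
```

```bash
python3 -m inch '[0,0,0.5,0,0,0,0, 0,0,0.5,0,0,0,0]' | egrep 'eef|^force'; python3 -m inch '[0,0,0,0,0,0,75, 0,0,0,0,0,0,75, 0,0,0,0,0,0,75, 0,0,-15,0,0,0,75, 0,0,-40,0,0,0,75, 0,0,-80,0,0,0,100, 0,0,-120,0,0,0,100, 0,0,-120,0,0,0,100]' | egrep 'eef|^force|width'; python3 plan.py valve red -.045 0; python3 - <<'E'
from station import robot
from fit import *
c=robot.camera("top"); cv2.imwrite("pics/t3.png",cv2.resize(c["pixels"][90:290,160:400,::-1],(720,600),interpolation=cv2.INTER_CUBIC))
print(fit('valve',.0175,c,(168,230,42,40),brass,np.array([1.6,2.0,2.4])))
E
```

```text
eef_pos: [0.626, -0.0436, -0.0206]
force: [-1.9, -0.5, 6.4]
eef_pos: [0.6284, -0.0441, 0.1043]
force: [0.8, 0.1, 0.3]
gripper_width: 0.998
t 34.2 pos [ 0.6284 -0.0441  0.1043] phi -0.073 tilt [ 0.009 -0.002 -1.   ] q [-0.2   0.43  0.02  1.15 -0.    1.44] w 1.0
hover shift mm [ 317.1 -189.2    4.3] turn z deg -29.9 -> world [0.463 0.286 0.1  ]
down  shift mm [  0.   0. 123.] turn z deg -0.0 -> world [ 0.463  0.286 -0.023]
up    shift mm [   0.    0. -123.] turn z deg -0.0 -> world [0.463 0.286 0.1  ]
over  shift mm [-550.2  -62.    -0. ] turn z deg 29.7 -> world [ 0.646 -0.237  0.1  ]
lower shift mm [  0.    0.  121.5] turn z deg -0.0 -> world [ 0.646 -0.237 -0.022]
(array([0.46219734, 0.28406718, 2.04798692]), np.float64(0.9054071832653598))
```

View pics/t3.png

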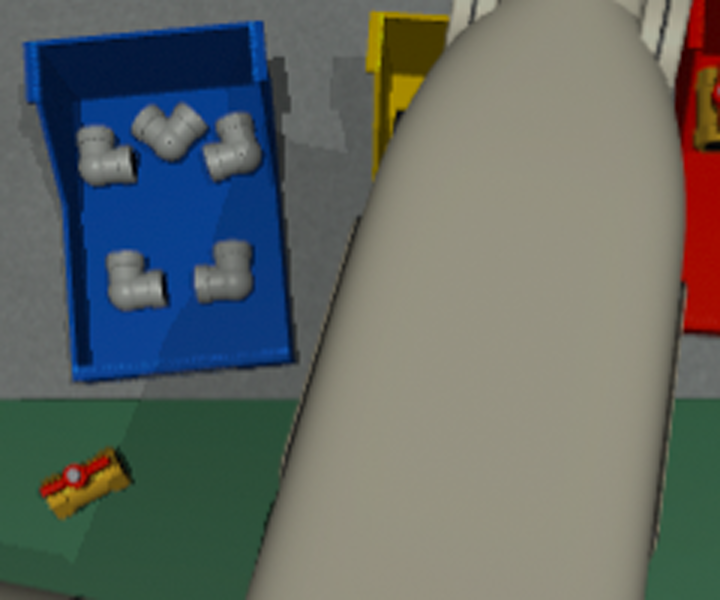

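Both elbows lie flat in the blue bin at crop (135,280) and (225,272), and the valve is unmoved at (85,483). On to the valve.

```bash
python3 - <<'E'
import json
J=json.load(open("poses.json")); J["valve"]=[.4625,.2855,2.05]; json.dump(J,open("poses.json","w"))
E
python3 -m inch '[35,-21,0,0,0,-8,100, 75,-45,0,0,0,-16,100, 115,-69,0,0,0,-24,100, 155,-93,0,0,0,-30,100, 195,-117,0,0,0,-30,100, 235,-141,0,0,0,-30,100, 275,-165,0,0,0,-30,100, 317,-189,0,0,0,-30,100]' | egrep 'eef|^force|width'; python3 -m inch '[0,0,0,0,0,0,100, 0,0,0,0,0,0,100]' | egrep eef; python3 plan.py valve red -.045 0 | egrep 'hover|down'
```

```text
eef_pos: [0.4588, 0.2876, 0.0974]
force: [0.9, -0.3, 0.7]
gripper_width: 1.002
eef_pos: [0.4593, 0.2873, 0.0975]
hover shift mm [-3.   2.1 -2.5] turn z deg -1.5 -> world [0.462 0.286 0.1  ]
down  shift mm [  0.   0. 123.] turn z deg -0.0 -> world [ 0.462  0.286 -0.023]
```

```bash
python3 -m inch '[-3,2,30,0,0,-1.5,100, -3,2,60,0,0,-1.5,100, -3,2,80,0,0,-1.5,100, -3,2,90,0,0,-1.5,100, -3,2,98,0,0,-1.5,100, -3,2,100,0,0,-1.5,100]' | egrep 'eef|^force'; python3 -m inch '[0,0,5,0,0,0,100, 0,0,10,0,0,0,100, 0,0,15,0,0,0,100, 0,0,19,0,0,0,100, 0,0,19,0,0,0,100]' | egrep 'eef|^force'; python3 plan.py valve red -.045 0 | egrep 'hover|down'
```

```text
eef_pos: [0.4639, 0.284, -0.0019]
force: [-0.0, -1.1, 0.6]
eef_pos: [0.4633, 0.2846, -0.0209]
force: [-0.4, 0.5, -0.0]
hover shift mm [   1.2   -0.3 -120.9] turn z deg -0.2 -> world [0.462 0.286 0.1  ]
down  shift mm [  0.   0. 123.] turn z deg -0.0 -> world [ 0.462  0.286 -0.023]
```

```bash
python3 -m inch '[1,0,1,0,0,0,0, 1,0,1,0,0,0,0, 1,0,1,0,0,0,0, 1,0,1,0,0,0,0, 1,0,1,0,0,0,0, 1,0,1,0,0,0,0, 1,0,1,0,0,0,0, 1,0,1,0,0,0,0]'| egrep 'eef|force|width'; python3 -m inch '[0,0,-20,0,0,0,0, 0,0,-50,0,0,0,0, 0,0,-90,0,0,0,0, 0,0,-122,0,0,0,0, 0,0,-122,0,0,0,0, 0,0,-122,0,0,0,0]'| egrep 'eef|force|width'; python3 to.py red -.045 0
```

```text
eef_pos: [0.4633, 0.2856, -0.021]
force: [-1.0, 0.6, 5.4]
gripper_width: 0.311
grasp_force: 58.9
eef_pos: [0.4633, 0.2855, 0.1006]
force: [-0.0, 0.4, -3.3]
gripper_width: 0.311
grasp_force: 59.6
t 37.8 z 0.1006 w 0.31 f 60 to red shift mm [-547.8  -77.   120.1] turn z deg 31.3 -> world [ 0.646 -0.237 -0.02 ]
```

```bash
python3 -m inch '[-30,-4,0,0,0,6,0, -70,-10,0,0,0,12,0, -112,-16,0,0,0,18,0, -155,-22,0,0,0,24,0, -198,-28,0,0,0,31,0, -241,-34,0,0,0,31,0, -280,-39,0,0,0,31,0, -310,-43,0,0,0,31,0]' | egrep 'eef|^force|width'; python3 to.py red -.045 0
```

```text
eef_pos: [0.5667, -0.0119, 0.0985]
force: [0.3, 1.3, -2.5]
gripper_width: 0.311
t 38.5 z 0.0985 w 0.31 f 60 to red shift mm [-218.9   94.   118. ] turn z deg 0.2 -> world [ 0.646 -0.237 -0.02 ]
```

```bash
python3 -m inch '[-35,15,0,0,0,0,0, -78,33,0,0,0,0,0, -120,51,0,0,0,0,0, -162,70,0,0,0,0,0, -204,88,0,0,0,0,0, -219,94,0,0,0,0,0, -219,94,20,0,0,0,0, -219,94,40,0,0,0,0]' | egrep 'eef|^force|width';python3 -m inch '[0,0,0,0,0,0,0, 0,0,0,0,0,0,0]' | egrep eef; python3 to.py red -.045 0
```

```text
eef_pos: [0.6461, -0.2348, 0.058]
force: [-0.2, 0.0, -1.5]
gripper_width: 0.314
eef_pos: [0.6461, -0.2337, 0.0595]
t 39.5 z 0.0595 w 0.31 f 60 to red shift mm [-2.9  0.2 79. ] turn z deg 0.3 -> world [ 0.646 -0.237 -0.02 ]
```

```bash
python3 -m inch '[-3,0,25,0,0,0,0, -3,0,48,0,0,0,0, -3,0,63,0,0,0,0, -3,0,71,0,0,0,0, -3,0,75,0,0,0,0, -3,0,76,0,0,0,0, -3,0,76,0,0,0,0]' | egrep 'eef|^force'; python3 -m inch '[0,0,1,0,0,0,0, 0,0,1,0,0,0,0]' | egrep 'eef|^force'; python3 -m inch '[0,0,1,0,0,0,0, 0,0,1,0,0,0,0]' | egrep 'eef|^force'
```

```text
eef_pos: [0.647, -0.2374, -0.0145]
force: [-0.1, -0.1, -1.1]
eef_pos: [0.6468, -0.2374, -0.0159]
force: [-0.2, -1.4, -1.3]
eef_pos: [0.6465, -0.2374, -0.0174]
force: [-0.5, 0.0, -1.8]
```

```bash
python3 -m inch '[0,0,1,0,0,0,0, 0,0,1.5,0,0,0,0, 0,0,1.5,0,0,0,0]' | egrep 'eef|^force'; python3 -m inch '[0,0,0.7,0,0,0,0, 0,0,0.7,0,0,0,0]' | egrep 'eef|^force'; python3 -m inch '[0,0,0.7,0,0,0,0, 0,0,0.7,0,0,0,0]' | egrep 'eef|^force'
```

```text
eef_pos: [0.6464, -0.2373, -0.0191]
force: [0.4, 0.8, -3.0]
eef_pos: [0.6465, -0.2373, -0.0197]
force: [-0.3, 1.1, -2.2]
eef_pos: [0.6466, -0.2373, -0.0199]
force: [-1.9, 0.8, 2.9]
```

Touching. I release, retreat and look.

```bash
python3 -m inch '[0,0,0,0,0,0,62, 0,0,0,0,0,0,62, 0,0,0,0,0,0,62, 0,0,-15,0,0,0,62, 0,0,-40,0,0,0,62, 0,0,-80,0,0,0,62, 0,0,-120,0,0,0,62, 0,0,-120,0,0,0,62]' | egrep 'eef|^force|width'; python3 -m inch '[-30,-35,-20,0,0,0,80, -60,-75,-40,0,0,0,80, -90,-110,-60,0,0,0,80, -120,-150,-80,0,0,0,80, -150,-185,-80,0,0,0,80, -170,-220,-80,0,0,0,80, -170,-220,-80,0,0,0,80]' | egrep 'eef|^force|width'; python3 - <<'E'
from station import robot
from fit import *
a=robot.camera("top"); b=robot.camera("side")
cv2.imwrite("pics/f.png",np.hstack([cv2.resize(a["pixels"][80:280,160:480,::-1],(480,300),interpolation=cv2.INTER_CUBIC),cv2.resize(b["pixels"][120:400,260:540,::-1],(300,300))]))
Y=np.arange(8)*np.pi/4; print(robot.get_obs()["t"])
E
```

```text
eef_pos: [0.649, -0.2385, 0.106]
force: [0.2, -0.7, -0.6]
gripper_width: 0.619
eef_pos: [0.4121, -0.395, 0.1799]
force: [1.0, -0.2, -0.8]
gripper_width: 0.798
42.95
```

View pics/f.png

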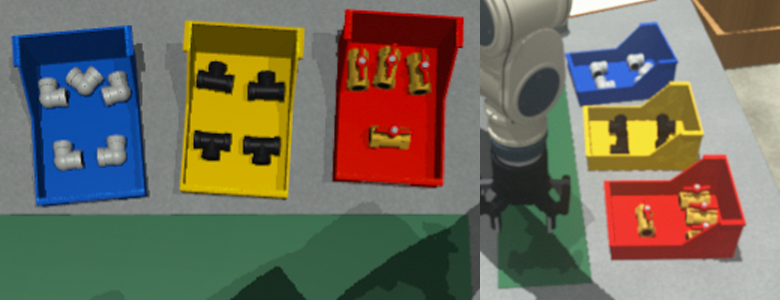

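The picture shows two elbows flat in the blue bin at (68,155) and (112,150), and two tees in the yellow bin at (212,147) and (261,150). The valve lies handle up in the red bin at (390,137). Everything is in front of the stock and the arm is clear, so I hand in the job.

```bash
python3 -c "
from station import robot
print(robot.job_done())"
```

```text
the job is handed in; nothing more can be done
None
```

The job is handed in: both elbows are in the blue bin, both tees in the yellow and the valve handle-up in the red, each set down flat in front of the stock; the hand-in returned no verdict.

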